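# Raise the barrier and slide the jar into the bay

### The job

Push the yellow counterweighted barrier arm up past its balance point so that it stays raised by itself. Then push the grey-lidded jar along the channel, under the raised arm, until it stands against the blue end stop. Only push with closed or spread fingertips: do not pick anything up or tip the jar over, leave the arm raised and do not disturb the other things.

Things in the scene. Friction and masses are not known exactly. Their poses are not given: they have to be found in the camera images.
- station: fixed white plate 8 mm thick, y -105..112 mm over x -70..68 and y -47..112 over x 65..215 mm in its frame; origin at bench height, mid-channel, under the barrier; +x points away from the robot to the hinge post (x 125, 90 mm tall). Channel along y (y 102 to -88) between aluminium rails, inner faces at x -48.5 and 48.5, rail tops 20 mm over the bench. Bare bench in front (x < -70).
- end_stop (a point): foot of the blue end stop's inner face, at (0, -88, 8) mm in the station's frame; the stop is a blue bar across the -y end of the channel, its top 36 mm over the bench, with a blue floor marking before it. A jar touching it has its centre 24.5 mm from this face, at station y = -63.5 mm.
- barrier_hinge (a point): the hinge axis of the barrier arm, at (125, 0, 70) mm in the station's frame; the axis is the station's y. The arm swings in the station's plane y = 0.
- barrier_ball (a point): centre of the red ball (26 mm) on the free, robot-side end of the 14 mm yellow barrier bar. Arm down: at (-52, 0, 165) mm in the station's frame, 177 mm before and 95 mm above the hinge (201 mm from its axis, 28 deg above level). Two 6 mm steel pickets hang from the bar at station x -20 and 20 to 17 mm above the channel floor and bar the jar's way.
- barrier (a joint): angle of the barrier arm: 0 = down across the channel, growing as the ball goes up and away from the robot (+x) about the hinge; 1.75 = fully raised, leaning back on its stop, clear of the space over the channel. Steel counterweight behind the hinge: below about 0.78 rad it falls back down, above that it goes on by itself to the raised stop and stays. 1 to 2 N at the ball moves it
- sample_jar: loose sample jar with a GREY lid, 49 mm wide, 40 mm tall, about 45 g, origin at the centre of its underside; starts standing in the +y end of the channel, on the plate (8 mm over the bench).
- dropper_bottle: amber dropper bottle with black bulb, 27 mm wide, 84 mm tall, loose on the station plate beside the hinge post, on the +y side; bystander, origin at the centre of its underside
- check_weight: beige-white knobbed cylindrical check weight, 28 mm wide, 48 mm tall, on the bench near its front edge; bystander, origin at the centre of its underside
- spare_jar: a second jar of the same size (49 mm wide, 40 mm tall) but with a white lid, on the bench; bystander, origin at the centre of its underside
- red_stopper: red-brown rubber stopper, 34 mm wide, 28 mm tall, on the bench; bystander, origin at the centre of its underside
- lab_timer: white digital timer lying flat on the bench, 56x66x16 mm; bystander, origin at the centre of its underside
Mind the look-alikes: they are no part of the job. What is shaped like the sample_jar but green is not meant.

How it is judged:
By the outcome, as a careful person would: the job done as asked, in the order asked, and still so for the second after the job is handed in, with the robot touching nothing.
It also fails if it takes over 61 s, if anything falls off the work surface, if the arm or the gripper's body presses on something with over 40 N, if the wrist force passes 120 N, or if a joint passes its speed limit or range.

### The arm

A 6-joint arm with a two-finger parallel gripper is mounted at the origin on a cart in front of the work surface, level with it; the furniture and walls round the work are solid. World frame = base frame: x ahead of the robot, y to its left, z up, the work surface at z = 0. Lengths are in m, angles in rad, forces in N, time in s.
With the tool pointing down it reaches from about 0.3 to 0.875 m from the base axis. Payload 4.2 kg.
Tool frame: the origin (TCP) lies between the finger pads; the fingertips stand 14 mm ahead of it and the grasp point (between the pads) lies 5 mm behind it (r.tip_reach is the distance from the TCP to the fingertips, in m); z points along the fingers, y is the line along which they close (so a half turn about z gives the same grasp; the last joint's range is limited). The gripper opens to 85 mm and grips with 20 to 120 N. Pads are 22 mm wide; open, the fingers measure 114 mm over their backs; the gripper's body (76 mm by 85 mm) begins 54 mm behind the grasp point. The pads swing forward as they close: fully open they stand 13 mm farther back than shut.
Start: joints at [1.089, 0.32, 1.565, -0, 1.257, -0.02], TCP at [0.256, 0.515, 0.245] pointing down, gripper open.
Joint ranges: [-3.11, 3.11], [-0.84, 2.01], [0.21, 2.61], [-1.34, 4.49], [0.05, 2.63], [-2.56, 2.56]. Speed limits (rad/s): [2.57, 2.57, 3.14, 3.14, 3.14, 3.14].

### API

Orientations are given as a rotation vector (axis times angle).
In Python, from station import r, imaging, nets gives the robot as it stands. The module is installed in compiled form; this text tells all that it offers.
- The arm moves only by the tool servo_tool, never from a script. Its argument "rows" is a list of rows, each a list of 7 numbers: the shift along the tool's x, y, z in mm, then the turn, a rotation vector about the tool's x, y, z in degrees, then the finger opening in mm, from 0 to 85.4. A call has 1 to 5 rows; each row shifts and turns the commanded pose from where the row before left it, along the tool's axes as they then stand; what a row does not reach is not made up. A row lasts 1/12 s, in which the tool goes at most 41.7 mm and 7.16 degrees, less where a joint would pass 70% of its speed; a pose out of reach is approached as far as the arm can. A call with a gripper value outside its range is refused whole. The fingers move at their own pace and stop on an object; the grip force is fixed at half the most. Time passes only in rows, so rows that do not move let the fingers close. It gives the time, the measured TCP pose, the force, the opening and the grip force at its end, in the units of the state.
- r.read_state(): the state, without advancing time (a new reading comes with each control period).
- imaging.capture(name): name is "scene" or "top" or "wrist"; returns a dict with "img" (384x512x3 uint8, red, green, blue), "K" (3x3 intrinsics, pixels), "k1" (the pictures are not rectified: a ray, as slopes to the right and down, at radius r is drawn at 1 + k1 r^2 times it, then the intrinsics apply), "rvec" (rotation vector, rad) and "tvec" (3), from world to camera coordinates, as OpenCV has them; the wrist camera has in their place "tool_from_camera" (4x4, takes a point from camera to tool coordinates, whose origin is the TCP and whose axes are the flange's). Camera axes: x right, y down, z forward; pixel columns grow to the right and rows downward; lengths in m; the calibration is good to about 2 mm. A picture is of the moment at which its call begins: read the wrist's pose just before it. There is no depth.
- r.sign_off(): hands the job in; it is judged then, once.
Trained networks look in a picture, given as the dict that the camera call returned (one of the last four; its "shot" number tells which), for a name from the list of things; names that differ only in an ending like _2 or _b are one class to them, and where a whole thing is asked for, a point or a joint stands for the part that bears it (a point fixed in the world has none). Each returns a list of dicts, best first, with "score" (0 to 1); they miss things now and then, are a little off and sometimes report something else, mostly with a low value. They report only what shows in the picture. A call takes as long as a camera call. They do not tell look-alikes from the thing itself.
- nets.spot_in(picture, query): "point" ([x, y, z] in m, in world coordinates, good to about 4 mm: the middle of the surface that is visible of it).
- nets.masks_of(picture, query): "pixels" (384x512 bool, what is visible of it).
The state is a dict: "t": time; "joint_positions": joint angles; "qd": joint speeds; "tau": joint torques, N m; "position": TCP position; "tcp_rot": TCP orientation; "ft_force": force on the tool from outside, world axes, zero at the start; "torque": the same for the moment, N m; "width": opening from 0.0 (shut) to 1.0 (fully open); "gripper_force": force on a finger pad.
Only numpy, scipy, OpenCV 4.12 (cv2) and the standard library are available. Lean on these libraries where they do the work, as an engineer would, in place of code of your own. Each camera call takes 0.05 s, during which the arm holds its last target. There are 200 camera calls.

## Working session

There is one attempt and no reset: what is moved stays moved. The work goes in short steps, Python scripts to look and compute and a tool call to move; the robot and the scene stay as the last step left them, time stands still between calls to the robot, and variables do not carry over. Pictures are saved under pics/ and viewed, at most 10 in all, crops included, and the job is handed in when it is done.

Besides the shell and the picture viewer there is one more tool, called as a command line: name --pt "numbers of a row" for each row, then --argument value for the rest. servo_tool: Moves the arm, as the interface text tells. Its arguments: {"type":"object","properties":{"rows":{"type":"array","items":{"type":"array","items":{"type":"number"}}}},"required":["rows"]}

```bash
mkdir -p pics; cat > h.py <<'E'
import numpy as np, cv2
from station import r, imaging, nets
from scipy.spatial.transform import Rotation as R
def pix(c,P):
    P=np.atleast_2d(P); q=R.from_rotvec(np.ravel(c['rvec'])).apply(P)+np.ravel(c['tvec'])
    s=q[:,:2]/q[:,2:]; s=s*(1+c['k1']*(s**2).sum(1,keepdims=True)); K=c['K']
    return np.c_[s[:,0]*K[0,0]+K[0,2], s[:,1]*K[1,1]+K[1,2]]
def onz(c,uv,z):
    K=c['K']; d=np.array([(uv[0]-K[0,2])/K[0,0],(uv[1]-K[1,2])/K[1,1]]); s=d.copy()
    for _ in range(20): s=d/(1+c['k1']*(s@s))
    Rm=R.from_rotvec(np.ravel(c['rvec'])); o=-Rm.inv().apply(np.ravel(c['tvec'])); v=Rm.inv().apply([*s,1])
    return o+v*(z-o[2])/v[2]
E
python3 - <<'E'
from h import *
print(r.read_state()['position'],r.read_state()['tcp_rot'])
ims=[]
for n in('scene','top'):
    c=imaging.capture(n); ims.append(c['img'])
    cv2.imwrite(f'pics/{n}0.png',c['img'][:,:,::-1])
    for q in ['station','end_stop','barrier_hinge','barrier_ball','sample_jar','dropper_bottle','check_weight','spare_jar','red_stopper','lab_timer']:
        try: 
            for d in nets.spot_in(c,q)[:3]: print(n,q,np.round(d['point'],3),round(d['score'],2),np.round(pix(c,d['point'])[0]))
        except Exception as e: print(q,e)
E
```

```text
[0.25597826 0.51437657 0.2444669 ] [-7.18876812e-01 -3.05776646e+00  2.71812543e-03]
scene station [0.543 0.379 0.004] 0.74 [209. 254.]
scene end_stop [0.544 0.375 0.01 ] 0.79 [209. 252.]
scene barrier_ball [0.598 0.364 0.122] 0.93 [198. 212.]
scene sample_jar [0.475 0.554 0.041] 0.88 [173. 285.]
scene sample_jar [0.486 0.439 0.046] 0.57 [204. 261.]
scene dropper_bottle [0.623 0.432 0.047] 0.73 [177. 239.]
scene check_weight [0.44  0.191 0.02 ] 0.39 [276. 237.]
scene spare_jar [ 0.457 -0.115  0.032] 0.58 [330. 195.]
scene red_stopper [0.599 0.366 0.125] 0.26 [197. 211.]
scene lab_timer [ 0.47  -0.252  0.017] 0.67 [347. 184.]
scene lab_timer [0.546 0.375 0.008] 0.44 [209. 252.]
top station [0.552 0.367 0.008] 0.96 [184. 185.]
top end_stop [0.554 0.361 0.002] 0.79 [186. 185.]
top barrier_hinge [0.552 0.36  0.011] 0.7 [186. 185.]
top barrier_ball [0.55  0.363 0.164] 0.71 [174. 178.]
top sample_jar [0.48  0.542 0.041] 0.6 [125. 205.]
top sample_jar [0.495 0.432 0.047] 0.59 [160. 201.]
top check_weight [0.494 0.433 0.045] 0.19 [160. 201.]
top spare_jar [ 0.461 -0.126  0.04 ] 0.79 [336. 214.]
top red_stopper [ 0.462 -0.126  0.037] 0.28 [335. 214.]
top lab_timer [ 0.483 -0.26   0.019] 0.81 [376. 208.]
```

View pics/scene0.png

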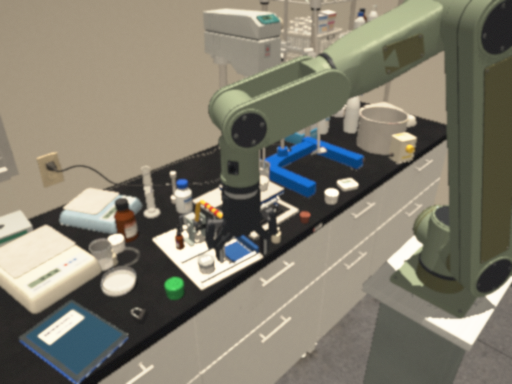

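View pics/top0.png

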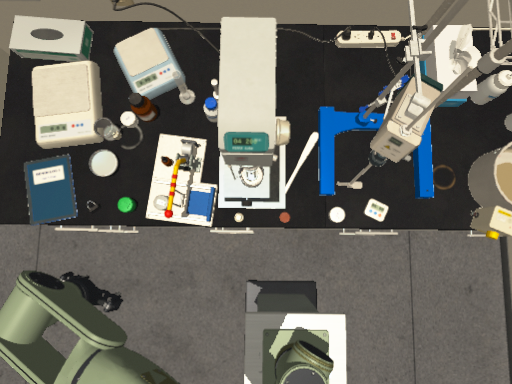

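The scene picture shows the station at about (225,245), partly hidden by the gripper. The top view is clear: the plate is at (148..216, 135..225), the yellow bar runs from (190,150) to the red ball at (169,213), and the blue stop and marking are at (201,203). There are three jar-shaped things in the top view: the grey-lidded one in the channel at (161,202), a green one at (126,205) and a white one at (337,214). The grey one in the channel fits the description, and I'll confirm it in an enlarged crop.

```bash
python3 - <<'E'
from h import *
c=imaging.capture('top')
o=cv2.resize(c['img'][130:235,135:275],None,fx=5.5,fy=5.5,interpolation=cv2.INTER_CUBIC)
cv2.imwrite('pics/topcrop.png',o[:,:,::-1])
for q in ['station','barrier','barrier_ball','end_stop','sample_jar']:
    for d in nets.masks_of(c,q)[:2]:
        v,u=np.nonzero(d['pixels']); print(q,round(d['score'],2),len(u),u.min(),u.max(),v.min(),v.max(),u.mean(),v.mean())
        if q=='station':
            print(cv2.boxPoints(cv2.minAreaRect(np.c_[u,v].astype(np.float32))))
for uv in [(161,202)]: print(onz(c,uv,.048))
E
```

```text
station 0.87 4667 146 216 134 226 181.37775873151918 182.43432611956288
[[145.0568  217.91682]
 [156.75253 132.14806]
 [223.37729 141.23326]
 [211.68155 227.00203]]
station 0.35 83 279 289 213 222 284.04819277108436 217.3132530120482
[[279. 213.]
 [289. 213.]
 [289. 222.]
 [279. 222.]]
barrier 0.89 596 164 192 144 217 177.1241610738255 177.36744966442953
barrier_ball 0.65 608 164 192 144 218 176.9671052631579 178.7796052631579
end_stop 0.79 4567 146 216 134 226 181.40113860302168 182.64878476023648
sample_jar 0.54 218 117 134 197 212 125.4908256880734 204.69266055045873
sample_jar 0.51 188 153 167 195 210 160.3404255319149 202.28191489361703
[0.49192509 0.42784782 0.048     ]
```

View pics/topcrop.png

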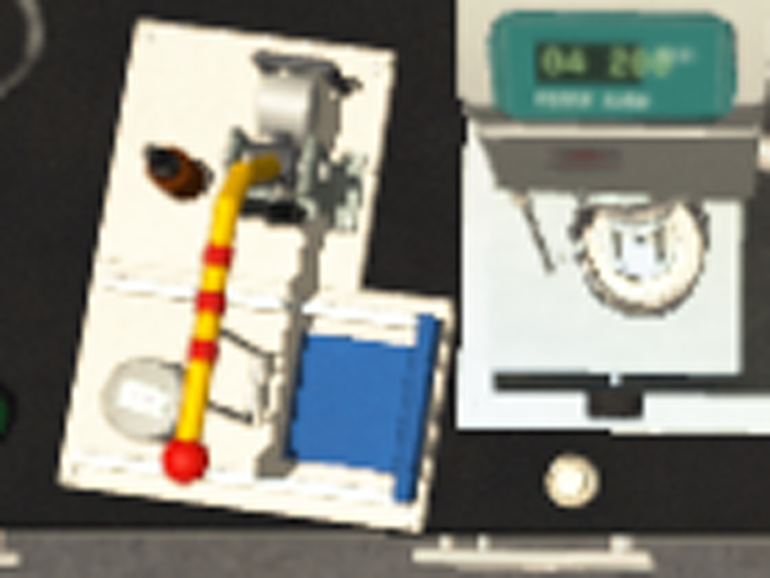

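The crop confirms the grey/white-lidded jar in the channel at crop (145,398), which is top-view pixel (161,202). The ball is at crop (184,461), the blue stop bar at crop (415,410), and the bottle at crop (178,172). Next I fit the station pose.

```bash
cat >> h.py <<'E'
def stn(p,P):
    P=np.atleast_2d(P)/1000.; c,s=np.cos(p[2]),np.sin(p[2])
    return np.c_[p[0]+c*P[:,0]-s*P[:,1], p[1]+s*P[:,0]+c*P[:,1], P[:,2]]
def inv(p,W):
    d=np.atleast_2d(W)[:,:2]-p[:2]; c,s=np.cos(p[2]),np.sin(p[2])
    return 1000*np.c_[c*d[:,0]+s*d[:,1], -s*d[:,0]+c*d[:,1]]
E
python3 - <<'E'
from h import *
from scipy.optimize import least_squares
c=imaging.capture('top')
S=np.array([[-70,112,8],[215,112,8],[215,-47,8],[68,-47,8],[68,-105,8],[-70,-105,8],[-52,0,165]])
cr=np.array([[60,483],[138,20],[396,52],[362,290],[454,300],[420,530],[184,461]])
uv=(cr+.5)/5.5-.5+[135,130]
f=lambda p:(pix(c,stn(p,S))-uv).ravel()
s=least_squares(f,[.55,.37,0]); p=s.x
print(p,np.degrees(p[2]));print(np.round(s.fun.reshape(-1,2),1))
np.save('p.npy',p)
lid=onz(c,(np.array([145,398])+.5)/5.5-.5+[135,130],.048); print('jar',lid,inv(p,lid))
print('bottle top',inv(p,onz(c,(np.array([160,160])+.5)/5.5-.5+[135,130],.092)),'foot',inv(p,onz(c,(np.array([190,180])+.5)/5.5-.5+[135,130],.01)))
print('green',inv(p,onz(c,(126,205),.04)),'weight',inv(p,onz(c,(239,217),.048)),onz(c,(239,217),.048))
print('ball',stn(p,[-52,0,165]),'stop',stn(p,[0,-88,8]),'hinge',stn(p,[125,0,70]))
s=r.read_state();print(s['position'],R.from_rotvec(s['tcp_rot']).as_matrix().round(3),s['width'])
E
```

```text
[ 0.50096833  0.36829895 -0.11728795] -6.720104414864103
[[-0.5  0.1]
 [-0.1 -0.2]
 [ 0.   0. ]
 [-0.5 -0.2]
 [ 0.2  0.3]
 [ 0.3  0.2]
 [ 0.4 -0.1]]
jar [0.49206714 0.42799803 0.048     ] [[-15.82597622  58.24732091]]
bottle top [[114.86016281  60.13747669]] foot [[119.94211492  63.59613655]]
green [[-39.31922747 168.58299437]] weight [[ -30.83333551 -192.40228282]] [0.44783206 0.18082663 0.048     ]
ball [[0.44932558 0.37438395 0.165     ]] stop [[0.49067064 0.28090354 0.008     ]] hinge [[0.62510953 0.35367155 0.07      ]]
[0.25620493 0.51477222 0.24530631] [[-0.895  0.446  0.   ]
 [ 0.446  0.895  0.   ]
 [ 0.     0.    -1.   ]] 0.9973582747963444
```

servo_tool --pt "-36 -18 15 0 0 0 12" --pt "-36 -18 15 0 0 0 12" --pt "-36 -18 15 0 0 0 12" --pt "-36 -18 15 0 0 0 12" --pt "0 0 0 0 0 -6.6 12"

```text
t: 1.87
position: [0.3519, 0.3839, 0.1844]
tcp_rot: [-0.546, -3.092, 0.011]
ft_force: [0.0, -0.6, 0.2]
width: 0.301
gripper_force: 0.0
```

servo_tool --pt "0 0 0 0 0 -6.6 12" --pt "0 0 0 0 0 -6.6 12" --pt "0 0 0 0 -7 0 12" --pt "0 0 0 0 -7 0 12" --pt "0 0 0 0 -7 0 12"

```text
t: 2.28
position: [0.3511, 0.3903, 0.1882]
tcp_rot: [0.163, 2.764, -0.026]
ft_force: [0.5, -1.7, -0.1]
width: 0.138
gripper_force: 0.0
```

servo_tool --pt "0 0 0 0 -7 0 12" --pt "0 0 0 0 -7 0 12" --pt "0 0 0 0 -7 0 12" --pt "0 0 0 0 -3 0 12" --pt "0 0 0 0 0 0 12"

```text
t: 2.7
position: [0.3484, 0.3887, 0.1849]
tcp_rot: [0.134, 2.388, -0.064]
ft_force: [0.6, -0.8, -0.4]
width: 0.14
gripper_force: 0.0
```

```bash
cat >> h.py <<'E'
def where():
    p=np.load('p.npy'); s=r.read_state(); M=R.from_rotvec(s['tcp_rot']).as_matrix()
    c,n=np.cos(p[2]),np.sin(p[2]); Z=np.array([[c,n,0],[-n,c,0],[0,0,1]])
    P=np.r_[inv(p,s['position'][None])[0],s['position'][2]*1000]
    return s,P,Z@M
def go(target):
    s,P,M=where(); print('t',s['t'],'P',P.round(1),'w',s['width'],'f',s['ft_force'].round(2)); print(M.round(3)); print('tool delta',(M.T@(np.array(target)-P)).round(1))
E
python3 - <<'E'
from h import *
go([-86,0,131]); print(r.read_state()['joint_positions'].round(2))
c=imaging.capture('wrist'); cv2.imwrite('pics/w1.png',c['img'][:,:,::-1])
E
```

```text
t 2.7 P [-153.9    2.4  184.9] w 0.139714832410701 f [ 0.6  -0.77 -0.41]
[[-0.731 -0.002  0.682]
 [-0.007  1.    -0.005]
 [-0.682 -0.008 -0.731]]
tool delta [-12.9  -2.1  85.7]
[ 1.21  0.26  2.07 -1.    0.91  0.44]
```

View pics/w1.png

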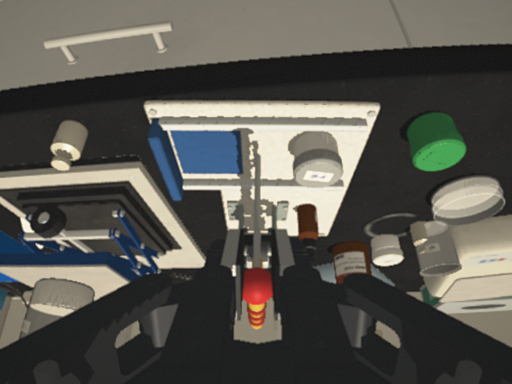

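The ball shows centred between the fingers at (257,283), the jar is at (317,158), and the bottle, at (308,225), is well clear.

servo_tool --pt "0 -1 30 0 0 0 12" --pt "-4 -1 28 0 0 0 12" --pt "-8 0 27 0 0 0 12" --pt "0 0 0 0 0 0 12"

```text
t: 3.08
position: [0.4192, 0.3772, 0.131]
tcp_rot: [0.145, 2.389, -0.065]
ft_force: [-0.0, 0.4, 0.3]
width: 0.142
gripper_force: 0.0
```

```bash
python3 - <<'E'
from h import *
go([-68,0,149])
p=np.load('p.npy'); s=r.read_state(); c=imaging.capture('wrist'); T=c['tool_from_camera']
M=R.from_rotvec(s['tcp_rot']).as_matrix(); b=M.T@(stn(p,[-52,0,165])[0]-s['position']); print('ball tool',b*1000)
q=T[:3,:3].T@(b-T[:3,3]); print(pix({**c,'rvec':[0,0,0],'tvec':[0,0,0]},q))
im=c['img'].astype(int); m=(im[...,0]>150)&(im[...,1]<70)&(im[...,2]<70); v,u=np.nonzero(m); print(len(u),np.median(u),np.median(v),u.min(),u.max(),v.min(),v.max())
E
```

```text
t 3.0833 P [-82.2  -0.7 131. ] w 0.1418614437506044 f [-0.04  0.44  0.28]
[[-0.732  0.006  0.681]
 [ 0.001  1.    -0.009]
 [-0.681 -0.006 -0.732]]
tool delta [-22.7   0.7  -3.5]
ball tool [-45.28642916   0.68830887  -4.27461109]
[[256.97023501 360.3090916 ]]
  return _methods._mean(a, axis=axis, dtype=dtype,
  ret = ret.dtype.type(ret / rcount)
Traceback (most recent call last):
ValueError: zero-size array to reduction operation minimum which has no identity
```

servo_tool --pt "-10 0.5 -2 0 0 0 12" --pt "-10 0 -2 0 0 0 12" --pt "-6 0 0 0 0 0 12" --pt "-10 0 -2.3 0 0 0 12" --pt "-10 0 -2.3 0 0 0 12"

```text
t: 3.55
position: [0.4438, 0.3765, 0.1713]
tcp_rot: [0.141, 2.388, -0.059]
ft_force: [-1.0, 0.6, 0.1]
width: 0.142
gripper_force: 0.5
```

```bash
python3 - <<'E'
from h import *
go([-29-16.5,0,199-15.3])
c=imaging.capture('scene');print(nets.spot_in(c,'barrier_ball')[:2])
o=cv2.resize(c['img'][140:310,130:310],None,fx=3.3,fy=3.3,interpolation=cv2.INTER_CUBIC); cv2.imwrite('pics/s2.png',o[:,:,::-1])
E
```

```text
t 3.55 P [-57.7   1.5 171.3] w 0.1416134743379903 f [-0.99  0.56  0.12]
[[-0.732  0.002  0.682]
 [-0.     1.    -0.003]
 [-0.682 -0.002 -0.732]]
tool delta [-17.4  -1.5  -0.8]
[{'point': [0.5289, 0.3682, 0.1265], 'score': 0.63}, {'point': [0.4559, -0.1151, 0.035], 'score': 0.53}]
```

View pics/s2.png

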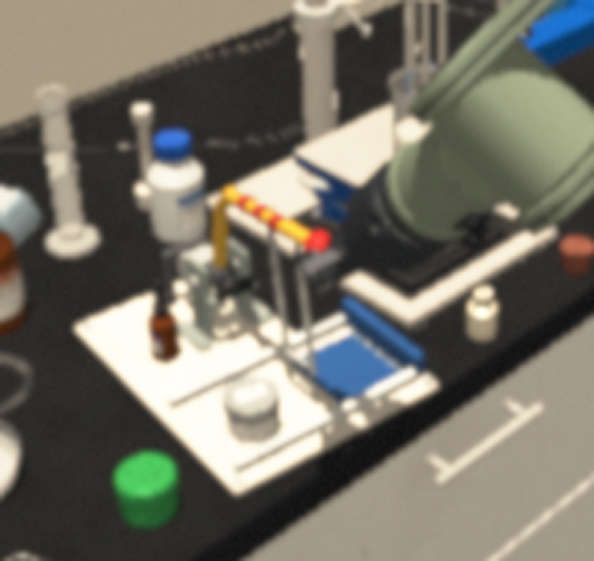

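The ball, at crop (318,240), rests on the fingertips, and the pickets, at crop (280..310, 230..370), have lifted. I'll continue along the arc.

servo_tool --pt "-10 -1 -2 0 0 0 12" --pt "-10 0 -2 0 0 0 12" --pt "-12 0 -0.5 0 0 0 12" --pt "-12 0 0 0 0 0 12" --pt "-12 0 0.5 0 0 0 12"

```text
t: 4.07
position: [0.4815, 0.371, 0.2117]
tcp_rot: [0.14, 2.388, -0.059]
ft_force: [0.1, 1.7, -0.5]
width: 0.138
gripper_force: 0.3
```

servo_tool --pt "-12 0 1.6 0 0 0 12" --pt "-12 0 1.6 0 0 0 12" --pt "-11 0 2 0 0 0 12" --pt "-11 0 3.5 0 0 0 12" --pt "-11 0 3.5 0 0 0 12"

```text
t: 4.48
position: [0.5313, 0.3651, 0.2416]
tcp_rot: [0.141, 2.388, -0.06]
ft_force: [-0.2, 0.5, -0.5]
width: 0.137
gripper_force: 0.1
```

servo_tool --pt "-11 0 4 0 0 0 12" --pt "-10 0 5 0 0 0 12" --pt "-10 0 5 0 0 0 12" --pt "0 0 0 0 0 0 12" --pt "0 0 0 0 0 0 12"

```text
t: 4.9
position: [0.5632, 0.361, 0.2521]
tcp_rot: [0.142, 2.388, -0.061]
ft_force: [-0.4, -0.2, -0.5]
width: 0.139
gripper_force: 0.0
```

```bash
python3 - <<'E'
from h import *
go([83-16.5,0,266-15.3])
c=imaging.capture('scene');print(nets.spot_in(c,'barrier_ball')[:2])
o=cv2.resize(c['img'][140:310,130:310],None,fx=3.3,fy=3.3,interpolation=cv2.INTER_CUBIC); cv2.imwrite('pics/s3.png',o[:,:,::-1])
E
```

```text
t 4.9 P [6.270e+01 1.000e-01 2.521e+02] w 0.1388485263961258 f [-0.41 -0.22 -0.46]
[[-0.731  0.003  0.682]
 [-0.     1.    -0.004]
 [-0.682 -0.003 -0.731]]
tool delta [-1.8 -0.1  3.7]
[{'point': [0.6195, 0.3583, 0.1649], 'score': 0.6}]
```

View pics/s3.png

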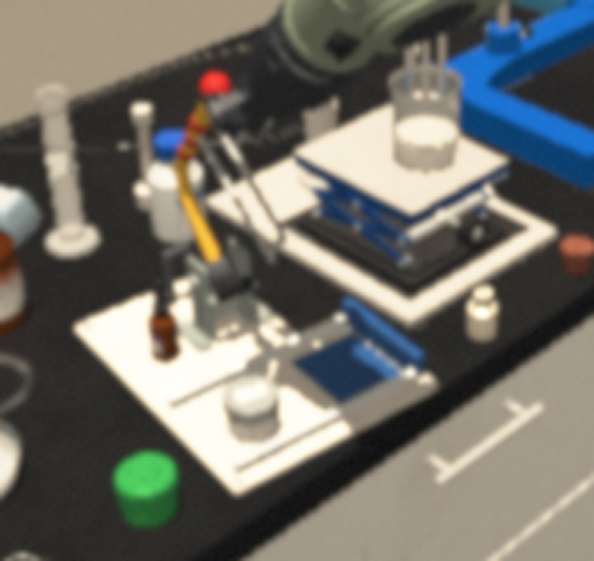

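The arm is close to its balance point, with the ball at crop (215,82) and the gripper force near 0. I'll push a bit further.

servo_tool --pt "-9 0 7 0 0 0 12" --pt "-8 0 7 0 0 0 12" --pt "-7 0 7 0 0 0 12" --pt "-7 0 7 0 0 0 12" --pt "0 0 0 0 0 0 12"

```text
t: 5.42
position: [0.6069, 0.3556, 0.2528]
tcp_rot: [0.142, 2.387, -0.061]
ft_force: [-0.2, -0.4, 0.2]
width: 0.145
gripper_force: 0.0
```

```bash
python3 - <<'E'
from h import *
go([-100,0,280])
c=imaging.capture('scene');print(nets.spot_in(c,'barrier_ball')[:2])
im=c['img'].astype(int)[140:310,130:310]; m=(im[...,0]>150)&(im[...,1]<70)&(im[...,2]<70); v,u=np.nonzero(m); print('red crop px',np.c_[u,v].mean(0)*3.3,len(u))
E
```

```text
t 5.4167 P [ 1.067e+02 -2.000e-01  2.528e+02] w 0.14513283960257903 f [-0.21 -0.37  0.18]
[[-0.731  0.003  0.683]
 [-0.     1.    -0.005]
 [-0.683 -0.004 -0.731]]
tool delta [ 132.5   -0.6 -161. ]
[{'point': [0.6799, 0.3539, 0.124], 'score': 0.97}]
red crop px [139.04  94.27] 30
```

The ball has gone on by itself. Now I retreat, set the tool upright and turn it.

servo_tool --pt "26 0 -30 0 0 0 12" --pt "26 0 -30 0 0 0 12" --pt "26 0 -30 0 0 0 12" --pt "26 0 -30 0 0 0 14" --pt "26 0 -30 0 0 0 14"

```text
t: 5.93
position: [0.407, 0.3793, 0.274]
tcp_rot: [0.141, 2.388, -0.061]
ft_force: [0.6, 0.4, -0.5]
width: 0.165
gripper_force: 0.0
```

servo_tool --pt "0 0 0 0 7.1 0 18" --pt "0 0 0 0 7.1 0 18" --pt "0 0 0 0 7.1 0 18" --pt "0 0 0 0 7.1 0 18" --pt "0 0 0 0 7.1 0 18"

```text
t: 6.35
position: [0.4081, 0.3806, 0.2755]
tcp_rot: [0.175, 3.007, -0.012]
ft_force: [1.0, -0.2, -1.9]
width: 0.21
gripper_force: 0.0
```

servo_tool --pt "0 0 0 0 7.1 0 18" --pt "0 0 0 0 0.5 0 18" --pt "0 0 0 0 0 7.1 18" --pt "0 0 0 0 0 7.1 18" --pt "0 0 0 0 0 7.1 18"

```text
t: 6.77
position: [0.4084, 0.3793, 0.2733]
tcp_rot: [0.773, 3.042, -0.008]
ft_force: [-0.4, -0.3, 0.7]
width: 0.209
gripper_force: 0.0
```

servo_tool --pt "0 0 0 0 0 7.1 18" --pt "0 0 0 0 0 7.1 18" --pt "0 0 0 0 0 7.1 18" --pt "0 0 0 0 0 7.1 18" --pt "0 0 0 0 0 7.1 18"

```text
t: 7.18
position: [0.4079, 0.3795, 0.2735]
tcp_rot: [1.661, 2.661, -0.006]
ft_force: [-0.9, 1.0, 0.2]
width: 0.211
gripper_force: 0.0
```

servo_tool --pt "0 0 0 0 0 7.1 18" --pt "0 0 0 0 0 7.1 18" --pt "0 0 0 0 0 7.1 18" --pt "0 0 0 0 0 7.1 18" --pt "0 0 0 0 0 4 18"

```text
t: 7.6
position: [0.4079, 0.3795, 0.2735]
tcp_rot: [2.336, 2.092, -0.003]
ft_force: [-0.2, 0.6, -0.1]
width: 0.21
gripper_force: 0.0
```

```bash
python3 - <<'E'
from h import *
go([-14,106,100]); print(r.read_state()['joint_positions'].round(2))
p=np.load('p.npy'); c=imaging.capture('top')
for d in nets.spot_in(c,'sample_jar')[:3]: print(inv(p,np.array(d['point'])),d)
o=cv2.resize(c['img'][130:235,135:275],None,fx=5.5,fy=5.5,interpolation=cv2.INTER_CUBIC)
cv2.imwrite('pics/top2.png',o[:,:,::-1])
print(pix(c,stn(p,[[-16,58,48],[125-201*np.cos(np.radians(128.5)),0,70+201*np.sin(np.radians(128.5))]])))
E
```

```text
t 7.6 P [-9.370e+01  2.000e-01  2.735e+02] w 0.21021863804536955 f [-0.24  0.56 -0.05]
[[-0.007  1.     0.003]
 [ 1.     0.007 -0.005]
 [-0.005  0.003 -1.   ]]
tool delta [106.1  80.  173.2]
[ 0.73  0.28  1.56 -0.01  1.31  0.84]
[[-14.05874731  59.7665249 ]] {'point': [0.494, 0.4293, 0.0453], 'score': 0.43}
[[161.0228825  202.01916301]
 [180.93113781 103.65169662]]
```

View pics/top2.png

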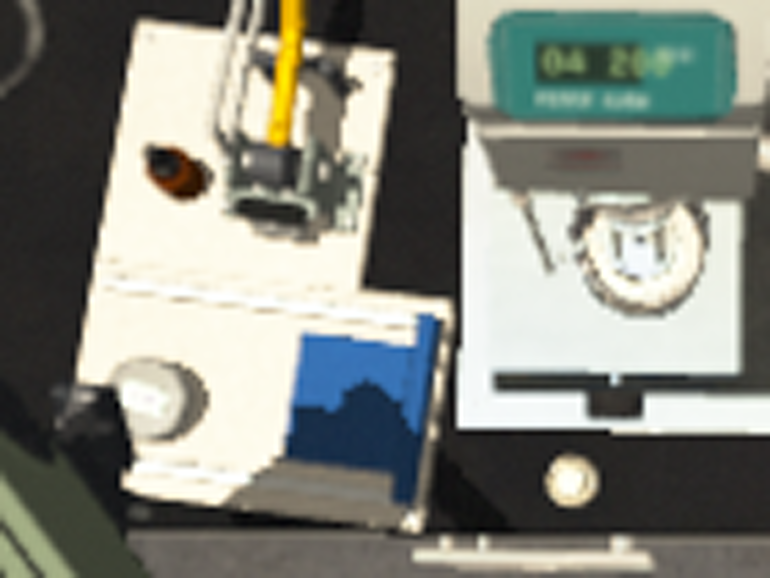

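The arm is fully raised: yellow bar at crop (288,70), pickets beside it, and the channel is free. The grey-lidded jar is at crop (152,398). Next I go behind it (+y) and down.

servo_tool --pt "35 26 0 0 0 0 18" --pt "35 27 10 0 0 0 18" --pt "31 26 20 0 0 0 18" --pt "6 3 40 0 0 0 18" --pt "0 0 40 0 0 0 18"

```text
t: 8.12
position: [0.4975, 0.4735, 0.1651]
tcp_rot: [2.329, 2.102, 0.005]
ft_force: [0.4, 0.3, -0.9]
width: 0.212
gripper_force: 0.0
```

servo_tool --pt "0 0 40 0 0 0 18" --pt "0 0 23 0 0 0 18" --pt "0 0 0 0 0 0 18"

```text
t: 8.37
position: [0.4922, 0.4679, 0.096]
tcp_rot: [2.329, 2.101, -0.024]
ft_force: [-0.5, -0.8, -0.1]
width: 0.208
gripper_force: 0.0
```

```bash
python3 - <<'E'
from h import *
go([-12,106,28])
p=np.load('p.npy'); s=r.read_state(); c=imaging.capture('wrist'); T=c['tool_from_camera']
M=R.from_rotvec(s['tcp_rot']).as_matrix()
Rc=(M@T[:3,:3]).T; t=-Rc@(s['position']+M@T[:3,3]); c2={**c,'rvec':R.from_matrix(Rc).as_rotvec(),'tvec':t}
pts=stn(p,[[-16,58,48],[-16,82.5,48],[-12,106,14],[-48.5,102,20],[48.5,102,20]]); print(pix(c2,pts).round())
d=nets.masks_of(c,'sample_jar'); 
for k in d[:2]: v,u=np.nonzero(k['pixels']); print(k['score'],u.mean(),v.mean(),u.min(),u.max(),v.min(),v.max(),inv(p,onz(c2,(u.mean(),v.mean()),.045)))
cv2.imwrite('pics/w3.png',c['img'][:,:,::-1])
E
```

```text
t 8.3667 P [-20.3  97.9  96. ] w 0.208062933546507 f [-0.51 -0.84 -0.08]
[[-0.015  1.    -0.006]
 [ 1.     0.014 -0.015]
 [-0.015 -0.007 -1.   ]]
tool delta [ 9.   8.9 67.8]
[[264. 287.]
 [265. 248.]
 [271. 191.]
 [212. 199.]
 [368. 201.]]
0.9 258.6100788288288 268.35585585585585 236 281 222 313 [[-19.20338272  68.13704121]]
0.68 230.78966842180162 72.71808737725914 184 277 25 121 [[-34.53294333 175.46303602]]
```

View pics/w3.png

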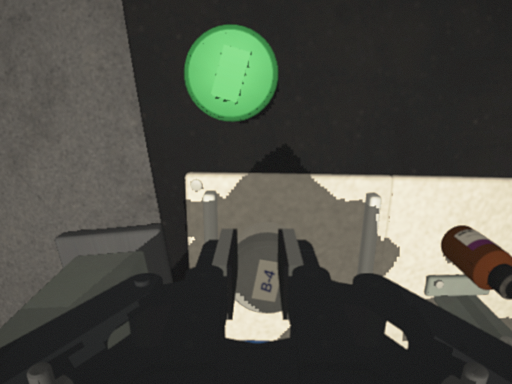

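The jar (label "B-4", edge at v≈235) lies between the fingertips' sightlines at (262,270). The rail ends are at (210,196) and (373,198), and the green jar is clear. I'll step back a little more, then go down.

servo_tool --pt "14 8 0 0 0 0 18" --pt "0 0 0 0 0 0 18" --pt "0 0 25 0 0 0 18" --pt "0 0 25 0 0 0 18" --pt "0 0 0 0 0 0 18"

```text
t: 8.88
position: [0.5037, 0.4819, 0.0507]
tcp_rot: [2.331, 2.099, -0.012]
ft_force: [-0.8, -0.6, -1.1]
width: 0.208
gripper_force: 0.0
```

```bash
python3 -c "
from h import *
go([-12,112,29])"
```

```text
t 8.8833 P [-10.6 113.2  50.7] w 0.20846146068545202 f [-0.82 -0.63 -1.06]
[[-0.013  1.    -0.002]
 [ 1.     0.013 -0.008]
 [-0.008 -0.002 -1.   ]]
tool delta [-1.  -1.4 21.7]
```

servo_tool --pt "0 -1 12 0 0 0 18" --pt "0 0 9 0 0 0 18" --pt "-4 0 0 0 0 0 18" --pt "-6 0 0 0 0 0 18" --pt "-6 0 0 0 0 0 18"

```text
t: 9.3
position: [0.503, 0.4673, 0.0329]
tcp_rot: [2.332, 2.099, -0.001]
ft_force: [-0.2, -0.6, 1.0]
width: 0.207
gripper_force: 0.0
```

servo_tool --pt "-6 0 0 0 0 0 18" --pt "-6 0 0 0 0 0 18" --pt "-7 0 0 0 0 0 18" --pt "-7 0 0 0 0 0 18" --pt "-7 0 0 0 0 0 18"

```text
t: 9.72
position: [0.4992, 0.434, 0.0323]
tcp_rot: [2.333, 2.099, -0.003]
ft_force: [-0.2, -0.2, -0.3]
width: 0.209
gripper_force: 0.3
```

```bash
python3 - <<'E'
from h import *
go([-12,-29.7,29])
p=np.load('p.npy'); c=imaging.capture('scene')
for d in nets.spot_in(c,'sample_jar')[:3]: print(inv(p,np.array(d['point'])),d)
o=cv2.resize(c['img'][140:310,130:310],None,fx=3.3,fy=3.3,interpolation=cv2.INTER_CUBIC); cv2.imwrite('pics/s4.png',o[:,:,::-1])
E
```

```text
t 9.7167 P [-9.4 65.  32.3] w 0.20906089935601754 f [-0.18 -0.18 -0.29]
[[-0.012  1.     0.002]
 [ 1.     0.012 -0.004]
 [-0.004  0.002 -1.   ]]
tool delta [-94.7  -3.7   3.7]
[[-50.11403988 179.46976578]] {'point': [0.4722, 0.5524, 0.0355], 'score': 0.77}
[[-30.87406319  37.54614795]] {'point': [0.4747, 0.4092, 0.035], 'score': 0.53}
```

View pics/s4.png

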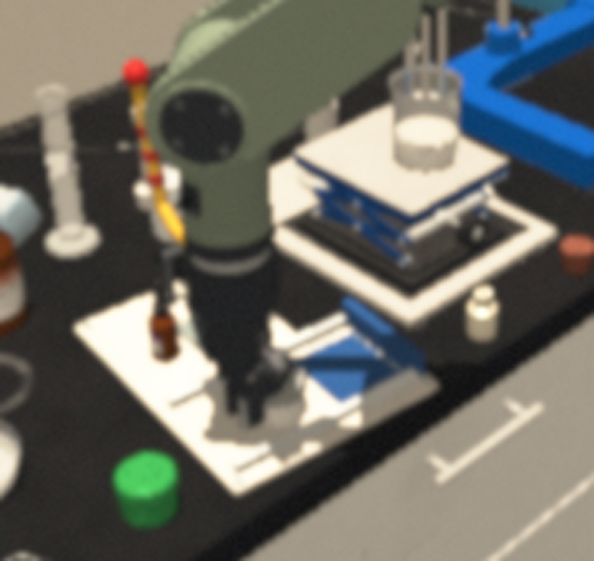

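The jar is upright in front of the fingers at crop (285,385), moving along the channel. The arm is raised, its ball at crop (135,70) and its bar behind the wrist. I'll keep pushing.

servo_tool --pt "-8 0 1 0 0 0 18" --pt "-8 0 1 0 0 0 18" --pt "-8 0 0 0 0 0 18" --pt "-8 0 0 0 0 0 18" --pt "-8 0 0 0 0 0 18"

```text
t: 10.23
position: [0.4947, 0.3938, 0.03]
tcp_rot: [2.333, 2.099, -0.005]
ft_force: [0.3, 1.1, 1.0]
width: 0.209
gripper_force: 0.2
```

servo_tool --pt "-8 0 0 0 0 0 18" --pt "-8 0 0 0 0 0 18" --pt "-8 0 0 0 0 0 18" --pt "-7 0 0 0 0 0 18" --pt "-5 0 0 0 0 0 18"

```text
t: 10.65
position: [0.4911, 0.3581, 0.0304]
tcp_rot: [2.333, 2.098, -0.004]
ft_force: [-0.2, -0.3, 0.2]
width: 0.213
gripper_force: 0.1
```

```bash
python3 - <<'E'
from h import *
go([-12,-29.7,29])
p=np.load('p.npy'); c=imaging.capture('scene')
for d in nets.spot_in(c,'sample_jar')[:3]: print(inv(p,np.array(d['point'])),d)
E
```

```text
t 10.65 P [ -8.6 -11.3  30.4] w 0.21320312698387997 f [-0.22 -0.26  0.21]
[[-0.012  1.     0.001]
 [ 1.     0.012 -0.004]
 [-0.004  0.001 -1.   ]]
tool delta [-18.3  -3.6   1.5]
[[-48.25049739 179.89072823]] {'point': [0.4741, 0.5526, 0.0373], 'score': 0.9}
[[-28.13769942 -40.36894887]] {'point': [0.4683, 0.3315, 0.0313], 'score': 0.41}
```

Now a slow final approach, watching the force.

servo_tool --pt "-4 0 0 0 0 0 18" --pt "-4 0 0 0 0 0 18" --pt "-3 0 0 0 0 0 18" --pt "-3 0 0 0 0 0 18" --pt "0 0 0 0 0 0 18"

```text
t: 11.17
position: [0.4896, 0.3447, 0.0304]
tcp_rot: [2.333, 2.099, -0.004]
ft_force: [0.2, 1.1, 0.2]
width: 0.205
gripper_force: 0.0
```

servo_tool --pt "-2 0 0 0 0 0 18" --pt "-1 0 0 0 0 0 18" --pt "-1 0 0 0 0 0 18" --pt "0 0 0 0 0 0 18"

```text
t: 11.5
position: [0.4893, 0.3412, 0.0304]
tcp_rot: [2.333, 2.099, -0.003]
ft_force: [-0.3, 0.8, -0.3]
width: 0.209
gripper_force: 0.1
```

```bash
python3 - <<'E'
from h import *
go([-12,-29.7,29])
p=np.load('p.npy'); c=imaging.capture('scene')
for d in nets.spot_in(c,'sample_jar')[:3]: print(inv(p,np.array(d['point'])),d)
E
```

```text
t 11.5 P [ -8.4 -28.3  30.4] w 0.20890401334721784 f [-0.32  0.78 -0.34]
[[-0.012  1.     0.001]
 [ 1.     0.012 -0.004]
 [-0.004  0.001 -1.   ]]
tool delta [-1.4 -3.6  1.4]
[[-46.60328709 181.29311841]] {'point': [0.4759, 0.5538, 0.0388], 'score': 0.86}
[[-27.84300414 -54.83384274]] {'point': [0.4669, 0.3171, 0.0346], 'score': 0.55}
```

servo_tool --pt "-1 0 0 0 0 0 18" --pt "-1 0 0 0 0 0 18" --pt "0 0 0 0 0 0 18"

```text
t: 11.85
position: [0.4899, 0.3407, 0.0309]
tcp_rot: [2.334, 2.099, 0.002]
ft_force: [-0.8, 4.9, 0.4]
width: 0.213
gripper_force: 2.4
```

servo_tool --pt "-1 0 0 0 0 0 18" --pt "-1 0 0 0 0 0 18" --pt "0 0 0 0 0 0 18"

```text
t: 12.1
position: [0.4903, 0.3404, 0.0315]
tcp_rot: [2.336, 2.098, 0.008]
ft_force: [-0.4, 9.7, 0.4]
width: 0.214
gripper_force: 4.6
```

The force rises and the TCP has stalled, so the jar is against the stop. I'll back off straight along +y, then lift.

servo_tool --pt "2 0 0 0 0 0 18" --pt "3 0 0 0 0 0 18" --pt "6 0 0 0 0 0 18" --pt "15 0 0 0 0 0 18" --pt "20 0 0 0 0 0 18"

```text
t: 12.52
position: [0.4934, 0.382, 0.03]
tcp_rot: [2.333, 2.097, -0.008]
ft_force: [0.4, 0.3, -0.3]
width: 0.206
gripper_force: 0.0
```

servo_tool --pt "15 0 -10 0 0 0 18" --pt "0 0 -40 0 0 0 18" --pt "0 -20 -30 0 0 0 18" --pt "0 -40 0 0 0 0 18" --pt "0 -40 0 0 0 0 18"

```text
t: 12.93
position: [0.3965, 0.4095, 0.1119]
tcp_rot: [2.335, 2.096, 0.003]
ft_force: [-0.5, 0.5, -0.5]
width: 0.21
gripper_force: 0.0
```

servo_tool --pt "0 -40 -20 0 0 0 18" --pt "20 -20 -20 0 0 0 18" --pt "20 0 -20 0 0 0 18" --pt "0 0 0 0 0 0 18"

```text
t: 13.27
position: [0.3436, 0.4596, 0.1727]
tcp_rot: [2.331, 2.104, 0.012]
ft_force: [1.2, 0.4, 0.0]
width: 0.212
gripper_force: 0.0
```

```bash
python3 - <<'E'
from h import *
go([-12,-29.7,29])
p=np.load('p.npy'); c=imaging.capture('top')
for d in nets.spot_in(c,'sample_jar')[:3]: print(inv(p,np.array(d['point'])),d)
print('expected lid px in crop',(pix(c,stn(p,[[-9,-63.5,48]]))-[135,130]+.5)*5.5)
o=cv2.resize(c['img'][130:235,135:275],None,fx=5.5,fy=5.5,interpolation=cv2.INTER_CUBIC)
cv2.imwrite('pics/top3.png',o[:,:,::-1])
E
```

```text
t 13.2667 P [-167.    72.3  172.7] w 0.21213420859241505 f [1.15 0.39 0.03]
[[-0.015  1.     0.006]
 [ 1.     0.015  0.005]
 [ 0.005  0.006 -1.   ]]
tool delta [-105.   152.5  144.2]
[[-38.21804744 170.80227688]] {'point': [0.483, 0.5424, 0.042], 'score': 0.73}
[[ -9.57388917 -60.3337917 ]] {'point': [0.4844, 0.3095, 0.0477], 'score': 0.67}
expected lid px in crop [[357.30869435 414.25781556]]
```

View pics/top3.png

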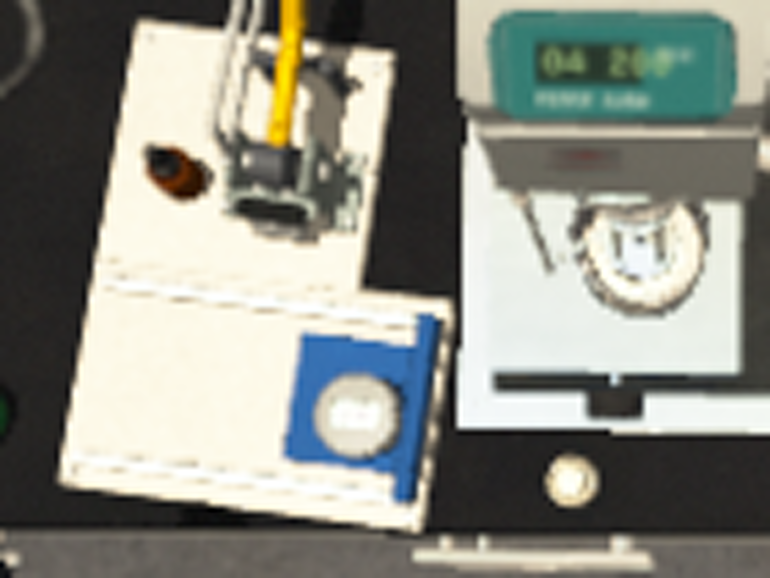

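The jar stands upright at crop (357,415), which matches the expected (357,414) for contact with the stop. The arm is raised and the other things are undisturbed, so I hand in.

```bash
python3 -c "
from h import *
print(r.sign_off())"
```

```text
the job is handed in; nothing more can be done
None
```

The barrier arm stays raised by itself, the grey-lidded jar stands upright against the blue end stop, nothing else was seen to move, and the job was handed in after about 13 s of robot time.

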